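# Fish the cooker handle out of the gap beside the basin

### The job

A black loop handle from the pressure cooker has dropped into the narrow gap between the steel basin and the tiled curb. Take the bent rod off the clay brick and with its leg draw the loop handle along the gap until it lies wholly outside, flat on the open slab in front of the gap's open end; the gripper itself must not touch the loop handle. Then lay the rod back on top of the brick, grip level and leg hanging down beside the brick, let go, and leave the tumblers and the food box where they stand.

Things in the scene. Friction and masses are not known exactly. Their poses are not given: they have to be found in the camera images.
- sink: Fixed steel basin (320 x 400 mm, 85 mm high) and, nearer the robot, a tiled curb (60 mm thick, 85 mm high), with a straight gap 52 mm wide between them, open on top, the slab its floor. Origin: on the slab, mid-width of the gap's open end. +y: along the gap's middle to its closed end 232 mm in; +x: across, to the basin. A red colander and a 210 mm tap stand in the basin, over 60 mm from the gap.
- gap_mouth (a point): Middle of the gap's open end, on the slab (same point and axes as the basin's origin). The slab before it, on the -y side, is open: there the loop handle must end.
- loop_center (a point): Centre (half-way up) of the loose loop handle: black plastic, a flat closed oblong frame 120 mm long (y), 38 mm wide (x), 16 mm thick (z up), about 110 g, lying flat on the gap's floor, its length roughly along the gap. The opening right through it is 84 x 22 mm, centred. It slides on the slab and can be pulled from inside the opening or pushed from behind.
- loop_end_a (a point): The middle of the loop handle's end face at its -y end (at the start the one nearer the mouth), half-way up.
- loop_end_b (a point): The middle of the loop handle's end face at its +y end (at the start the one deeper in the gap), half-way up.
- brick: Fixed hollow clay brick, 90 mm (x) by 190 mm (y) by 140 mm high, origin in the middle of its underside on the slab. Its +y end looks roughly towards the gap's mouth.
- rod_grip (a point): Centre of the wooden grip of the loose bent rod on the brick: a level bar 24 mm wide (x), 150 mm long (y), 34 mm tall (z). A 10 mm round steel rod leaves its +y end and, 110 mm from the grip's centre, bends straight down (the leg). At the start the leg hangs free beyond the brick's +y end. 140 g in all, balanced about 20 mm from the grip's centre towards the leg.
- rod_tip (a point): Lower end of the rod's leg: 110 mm along the rod's y axis from rod_grip and 147 mm below it (130 mm below the grip's underside).
- tumbler_near: Loose glass tumbler, 68 mm across the rim, 95 mm tall, origin under its foot. On the robot's side of the work.
- tumbler_far: Loose glass tumbler like the other, on the far side of the work.
- food_box: Loose round food box with a clipped-on white lid, about 153 mm across, 74 mm tall, origin under its centre.
Not all that is in view belongs to the job. What is meant by the part that bears rod_grip is not yellow, and is the larger of those in its own colour.

How it is judged:
By the outcome, as a careful person would: the job done as asked, in the order asked, and still so for the second after the job is handed in, with the robot touching nothing.
It also fails if it takes over 54 s, if anything falls off the work surface, if the arm or the gripper's body presses on something with over 40 N, if the wrist force passes 120 N, or if a joint passes its speed limit or range.

### The arm

A 7-joint arm with a two-finger parallel gripper is mounted at the origin on the work surface. World frame = base frame: x ahead of the robot, y to its left, z up, the work surface at z = 0. Lengths are in m, angles in rad, forces in N, time in s.
With the tool pointing down it reaches from about 0.4 to 0.85 m from the base axis. Payload 10.4 kg.
Tool frame: the origin (TCP) lies between the finger pads; the fingertips stand tips_ahead ahead of it and the grasp point (between the pads) lies 11 mm behind it (tips_ahead is the distance from the TCP to the fingertips, in m); z points along the fingers, x is the direction in which the jaws open and shut, and the axes are right-handed (so a half turn about z gives the same grasp; the last joint's range is limited). The gripper opens to 87 mm and grips with 3 to 60 N. Pads are 19 mm wide; open, the fingers measure 117 mm over their backs; the gripper's body (75 mm by 190 mm) begins 51 mm behind the grasp point.
Start: joints at [1.219, 0.332, -0.065, 1.46, 0.022, 1.35, -0.088], TCP at [0.202, -0.592, 0.231] pointing down, gripper open.
Joint ranges: [-2.6, 2.6], [-0.5, 2.12], [-1.47, 1.34], [0.16, 2.42], [-1.27, 4.41], [0.06, 2.06], [-2.6, 2.6]. Speed limits (rad/s): [2.22, 2.22, 2.79, 2.79, 3.14, 3.14, 3.14].

### API

Orientations are given as a unit quaternion [x, y, z, w].
In Python, from bench import read_state, camera, close_job, tips_ahead gives the robot as it stands.
- The arm moves only by the tool arm_command, never from a script. Its argument "commands" is a list that holds one entry, the list of rows, each a list of 7 numbers: the turn, a rotation vector about the tool's x, y, z in rad, then the shift along the tool's x, y, z in m, then the opening in per cent of the stroke, from 0 (shut) to 100 (fully open). In form: [[[rx, ry, rz, x, y, z, claw], ...]]. A call has 1 to 20 rows; each row shifts and turns the commanded pose from where the row before left it, along the tool's axes as they then stand; what a row does not reach is not made up. A row lasts 1/8 s, in which the tool goes at most 62.5 mm and 10.7 degrees, less where a joint would pass 70% of its speed; a pose out of reach is approached as far as the arm can. A call with a gripper value outside its range is refused whole. The fingers move at their own pace and stop on an object; "newtons" is the grip in N (left out, the last holds). Time passes only in rows, so rows that do not move let the fingers close. It gives the time, the measured TCP pose, the force and the opening at its end, in the units of the state.
- read_state(): the state, without advancing time (a new reading comes with each control period).
- camera(name): name is "scene" or "top"; returns a dict with "frame" (420x560x3 uint8, red, green, blue), "vfov" (degrees; the focal length in pixels is half the picture's height over the tangent of half this angle, whatever the lens; pixels are square), "cx", "cy" (the principal point, pixels), "k1" (the pictures are not rectified: a ray, as slopes to the right and down, at radius r is drawn at 1 + k1 r^2 times it, then the intrinsics apply), "R" (3x3) and "t" (3): a world point X has camera coordinates R X + t. Camera axes: x right, y down, z forward; pixel columns grow to the right and rows downward; lengths in m; the calibration is good to about 2 mm. A picture is of the moment at which its call begins. There is no depth.
- close_job(): hands the job in, once; it reports no verdict.
The state is a dict: "time": time; "joint_positions": joint angles; "joint_vel": joint speeds; "joint_torque": joint torques, N m; "ee_pos": TCP position; "eef_rot": TCP orientation; "ft_force": force on the tool from outside, world axes, zero at the start; "torque": the same for the moment, N m; "width": finger opening in m.
Only numpy, scipy, OpenCV 4.12 (cv2) and the standard library are available. Lean on these libraries where they do the work, as an engineer would, in place of code of your own. Each camera call takes 0.05 s, during which the arm holds its last target.

## Working session

There is one attempt and no reset: what is moved stays moved. The work goes in short steps, Python scripts to look and compute and a tool call to move; the robot and the scene stay as the last step left them, time stands still between calls to the robot, and variables do not carry over. Pictures are saved under pics/ and viewed, and the job is handed in when it is done.

Besides the shell and the picture viewer there is one more tool, called after "Call:" as name([rows], argument=value, ...), one row to a line, values as JSON. arm_command: Moves the arm, as the interface text tells. Its arguments: {"type":"object","properties":{"commands":{"type":"array"},"newtons":{"type":"number"}},"required":["commands"]}

```bash
ls; mkdir -p pics; python3 - <<'E'
from bench import *
import cv2
print(tips_ahead if not callable(tips_ahead) else tips_ahead())
print(read_state())
for n in("scene","top"):
    c=camera(n); cv2.imwrite(f"pics/{n}0.png",c["frame"][:,:,::-1]); print(n,{k:v for k,v in c.items() if k!="frame"})
E
```

```text
pics
0.008
{'time': 0.0, 'joint_positions': array([ 1.21938551,  0.33289457, -0.064685  ,  1.4609403 ,  0.02161879,
        1.3498902 , -0.08851195]), 'joint_vel': array([ 0.00196597,  0.00015248, -0.00046233, -0.00030068,  0.00022919,
       -0.00084452, -0.00109364]), 'joint_torque': array([-2.04824655e-04, -6.23257613e+01,  2.50221498e-02, -3.89909649e+01,
       -6.12541381e-02,  3.96055926e-02,  1.36815129e-04]), 'ee_pos': array([ 0.20168375, -0.59117046,  0.22974021]), 'eef_rot': array([ 8.13300717e-01, -5.81843129e-01, -6.08898604e-04, -3.80890408e-04]), 'ft_force': array([-0.31288975,  0.49098779,  1.00124857]), 'torque': array([-0.01590609, -0.03339625,  0.01107288]), 'width': 0.08672826481774648}
scene {'vfov': 48.05887080142601, 'cx': 279.66035588693575, 'cy': 210.69838572336874, 'k1': 0.0029081443967914314, 'R': array([[-0.9068366 ,  0.42143968,  0.00599728],
       [ 0.36329336,  0.78877568, -0.4958335 ],
       [-0.21369442, -0.44746119, -0.8683969 ]]), 't': array([0.53560403, 0.01073935, 1.49837307])}
top {'vfov': 50.95114463406346, 'cx': 280.28472070721426, 'cy': 215.7865964605758, 'k1': -0.09619893644099052, 'R': array([[-0.02267029, -0.99948712, -0.02261753],
       [-0.99119774,  0.02542238, -0.12992591],
       [ 0.13043426,  0.01947298, -0.99126571]]), 't': array([-0.13510513,  0.53793524,  1.48330164])}
```

View pics/scene0.png

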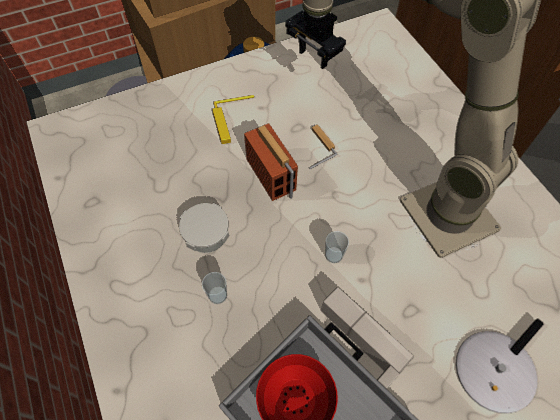

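View pics/top0.png

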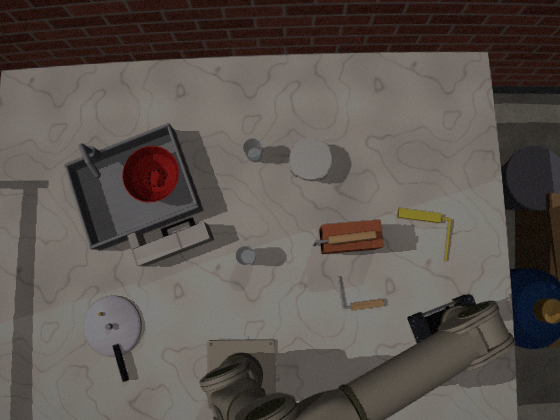

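```bash
cat > h.py <<'E'
import numpy as np, cv2
from bench import *
from scipy.spatial.transform import Rotation as Ro
def K(c):
    f=210/np.tan(np.radians(c["vfov"]/2)); return np.array([[f,0,c["cx"]],[0,f,c["cy"]],[0,0,1]]),np.array([c["k1"],0,0,0.])
def ray(c,px):
    k,d=K(c); p=cv2.undistortPoints(np.array(px,float).reshape(-1,1,2),k,d).reshape(-1,2)
    D=np.c_[p,np.ones(len(p))]@c["R"]; return -c["R"].T@c["t"],D
def onz(c,px,z):
    o,D=ray(c,px); return o+D*((z-o[2])/D[:,2])[:,None]
def proj(c,X):
    k,d=K(c); return cv2.projectPoints(np.array(X,float).reshape(-1,1,3),cv2.Rodrigues(c["R"])[0],c["t"],k,d)[0].reshape(-1,2)
def tri(c1,p1,c2,p2):
    o1,D1=ray(c1,p1);o2,D2=ray(c2,p2);a=D1[0]/np.linalg.norm(D1[0]);b=D2[0]/np.linalg.norm(D2[0])
    s=np.linalg.lstsq(np.c_[a,-b],o2-o1,rcond=None)[0];P=o1+a*s[0];Q=o2+b*s[1];return (P+Q)/2,np.linalg.norm(P-Q)
def crop(c,x0,y0,w,h,s,name):
    f=c["frame"][y0:y0+h,x0:x0+w,::-1]; cv2.imwrite("pics/"+name,cv2.resize(f,None,fx=s,fy=s,interpolation=cv2.INTER_CUBIC))
E
python3 - <<'E'
from h import *
c=camera("scene");t=camera("top")
import pickle;pickle.dump((c,t),open("c0.pkl","wb"))
crop(c,200,85,150,120,5,"s_rod.png");crop(c,260,270,160,110,5,"s_gap.png")
crop(t,300,190,160,130,5,"t_rod.png");crop(t,110,190,160,90,5,"t_gap.png")
E
```

```text
(no output)
```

View pics/s_rod.png

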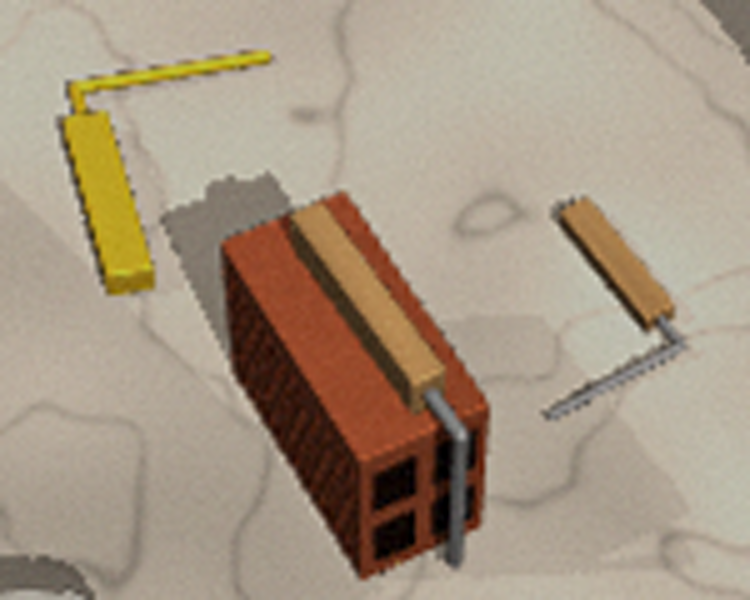

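View pics/s_gap.png

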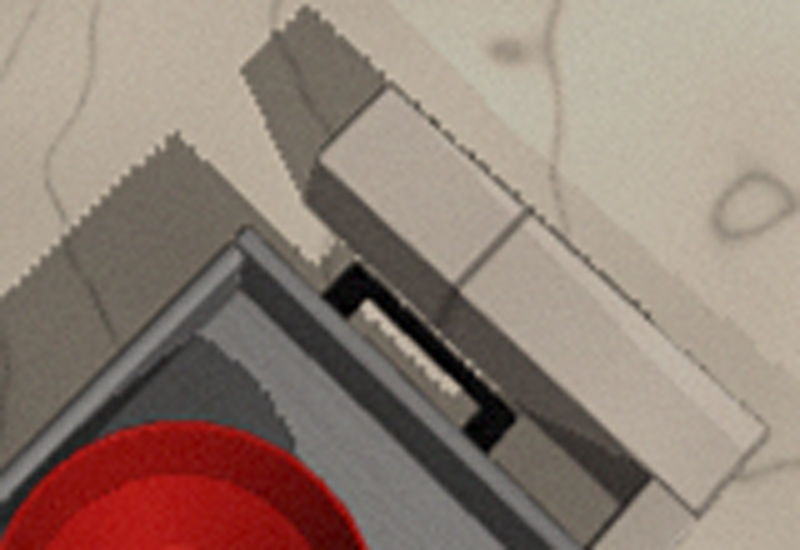

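View pics/t_rod.png

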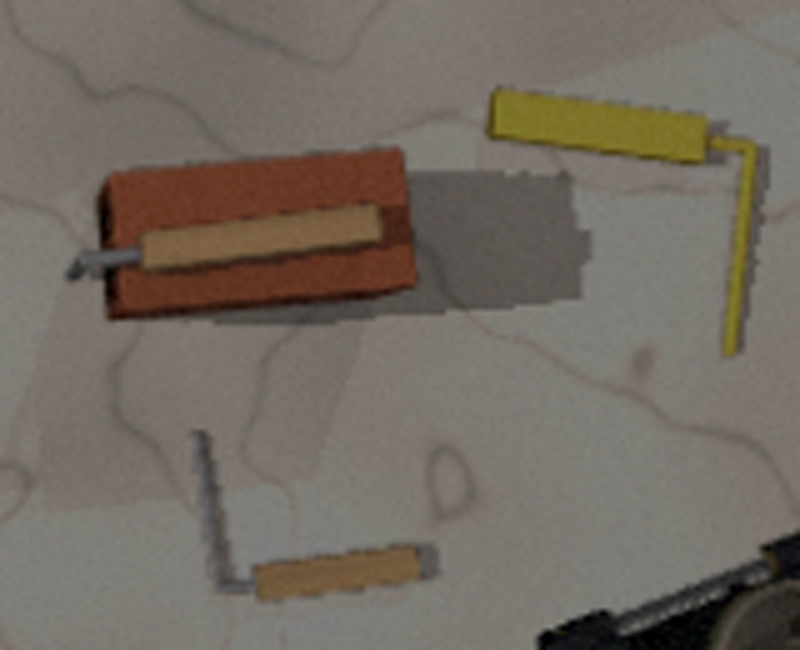

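View pics/t_gap.png

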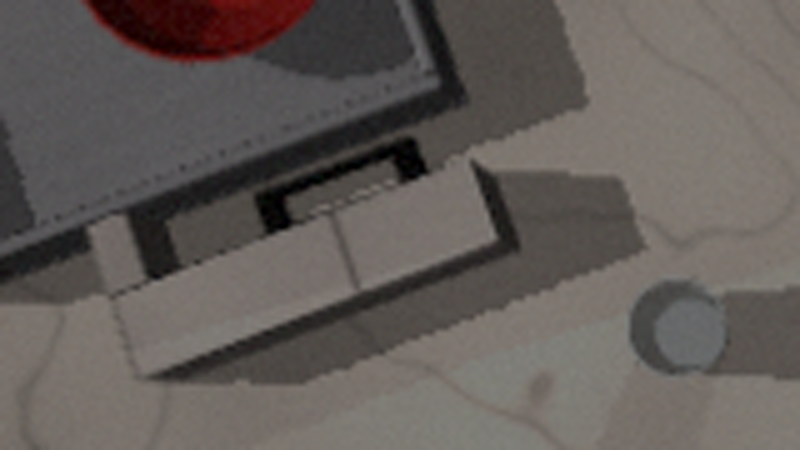

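```bash
python3 - <<'E'
from h import *
import pickle;c,t=pickle.load(open("c0.pkl","rb"))
np.set_printoptions(precision=4,suppress=True)
S=lambda pts,o:np.array(pts,float)/5+np.array(o)-0.4
gs=(260,270);gt=(110,190);rs=(200,85);rt=(300,190)
print("curb top scene",onz(c,S([(388,85),(320,158),(768,432),(697,512)],gs),.085)[:,:2])
print("curb top top",onz(t,S([(472,160),(497,243),(148,375),(112,295)],gt),.085)[:,:2])
print("basin corner s",onz(c,S([(243,230)],gs),.085),"t",onz(t,S([(465,103)],gt),.085), "edge s far",onz(c,S([(585,545)],gs),.085),'t edge',onz(t,S([(95,228),(0,280)],gt),.085))
print("loop scene: -y end both corners, +y end",onz(c,S([(360,262),(325,293),(515,412),(487,455)],gs),.016)[:,:2])
print("loop top: basin side corners",onz(t,S([(413,138),(425,172),(258,192),(268,230)],gt),.016)[:,:2])
print("opening s",onz(c,S([(363,300),(478,400)],gs),.008)[:,:2])
print("brick s",onz(c,S([(345,192),(224,240),(360,460),(488,407)],rs),.14)[:,:2])
print("brick t",onz(t,S([(402,150),(108,175),(113,315),(415,287)],rt),.14)[:,:2])
print("grip s",onz(c,S([(292,212),(322,203),(442,370),(412,385)],rs),.174)[:,:2])
print("grip t",onz(t,S([(378,205),(382,238),(143,270),(141,235)],rt),.174)[:,:2])
print("tip s",onz(c,S([(455,562)],rs),.02),"t",onz(t,S([(72,272)],rt),.02),tri(c,S([(455,562)],rs),t,S([(72,272)],rt)))
print("bend",tri(c,S([(462,430)],rs),t,S([(82,258)],rt)))
for n,im,q in(("s",c,1),("t",t,1)):
    pass
E
```

```text
curb top scene [[0.4601 0.0905]
 [0.513  0.1117]
 [0.3734 0.3349]
 [0.4271 0.3531]]
curb top top [[0.5147 0.1062]
 [0.4587 0.0895]
 [0.3756 0.3255]
 [0.4295 0.3511]]
basin corner s [[0.5682 0.1296 0.085 ]] t [[0.5533 0.111  0.085 ]] edge s far [[0.4859 0.3432 0.085 ]] t edge [[0.4749 0.3637 0.085 ]
 [0.4411 0.4293 0.085 ]]
loop scene: -y end both corners, +y end [[0.5042 0.1557]
 [0.5299 0.1629]
 [0.467  0.263 ]
 [0.4919 0.2764]]
loop top: basin side corners [[0.5398 0.1615]
 [0.5155 0.153 ]
 [0.5043 0.2719]
 [0.4773 0.2645]]
opening s [[0.5109 0.1735]
 [0.48   0.248 ]]
brick s [[ 0.4123 -0.4692]
 [ 0.4973 -0.4655]
 [ 0.4884 -0.2788]
 [ 0.4026 -0.2815]]
brick t [[ 0.5001 -0.4683]
 [ 0.4889 -0.2798]
 [ 0.3998 -0.28  ]
 [ 0.4124 -0.4722]]
grip s [[ 0.4598 -0.4419]
 [ 0.4401 -0.4407]
 [ 0.4273 -0.2957]
 [ 0.4479 -0.2933]]
grip t [[ 0.4621 -0.4445]
 [ 0.4415 -0.446 ]
 [ 0.4255 -0.297 ]
 [ 0.4473 -0.2965]]
tip s [[ 0.4333 -0.256   0.02  ]] t [[ 0.4354 -0.2616  0.02  ]] (array([ 0.4338, -0.2604,  0.0148]), np.float64(0.004991946418111777))
bend (array([ 0.4333, -0.2591,  0.1644]), np.float64(0.003328849164759444))
```

```bash
python3 - <<'E'
from h import *
import pickle;c,t=pickle.load(open("c0.pkl","rb"))
np.set_printoptions(precision=4,suppress=True)
crop(c,160,180,200,140,4,"s_tum.png");crop(t,220,120,140,160,3.6,"t_tum.png")
print(tri(c,[[336,247]],t,[[246,256]]),tri(c,[[214,288]],t,[[253,150]]))
o,_=ray(t,[[0,0]]);print(o)
E
```

```text
(array([ 0.3972, -0.0289,  0.0527]), np.float64(0.003140128171842634)) (array([ 0.7653, -0.059 ,  0.0533]), np.float64(0.0006451247382327956))
[ 0.3367 -0.1776  1.5372]
```

View pics/s_tum.png

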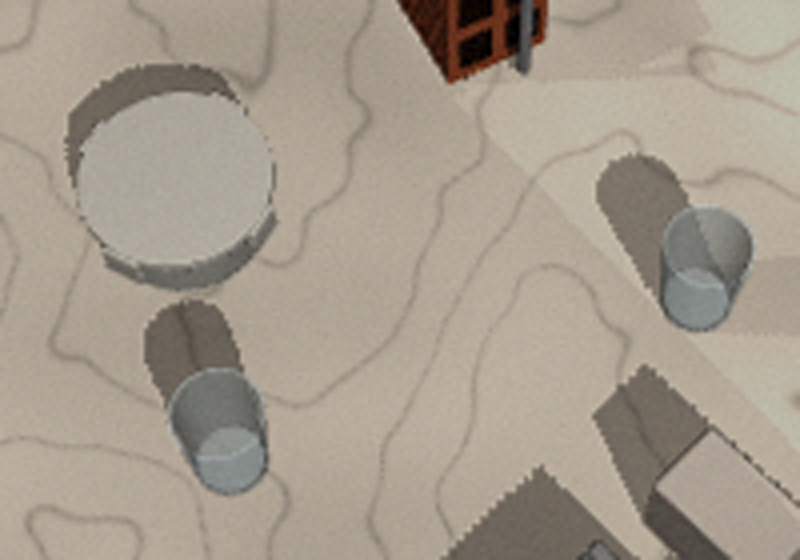

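View pics/t_tum.png

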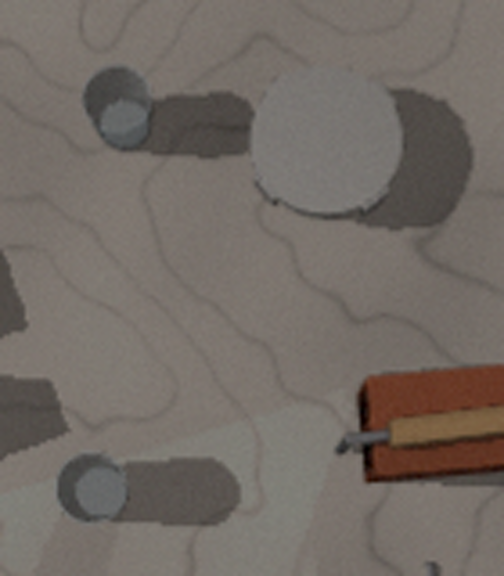

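Three bent rods: yellow one on the slab (top px 425,215), a small wooden one on the slab (top px 365,303), and the large wooden one on the brick (top px 350,237). The one meant is the wooden rod on the brick, because it isn't yellow and is the larger of the two wooden ones. The enlarged crops confirm this, and its measured grip is about 148 mm long with the tip 110 mm from the grip centre.

Call:
arm_command([
  [[0, 0, -0.167, 0, 0, 0, 100], [0, 0, -0.167, 0, 0, 0, 100], [0, 0, -0.167, 0, 0, 0, 100], [0, 0, -0.167, 0, 0, 0, 100], [0, 0, -0.167, 0, 0, 0, 100], [0, 0, -0.167, 0, 0, 0, 100], [0, 0, -0.167, 0, 0, 0, 100], [0, 0, -0.167, 0, 0, 0, 100], [0, 0, 0, 0.0327, -0.0272, 0, 100], [0, 0, 0, 0.0327, -0.0272, 0, 100], [0, 0, 0, 0.0327, -0.0272, 0, 100], [0, 0, 0, 0.0327, -0.0272, 0, 100], [0, 0, 0, 0.0327, -0.0272, 0, 100], [0, 0, 0, 0.0327, -0.0272, 0, 100], [0, 0, 0, 0.0327, -0.0272, 0, 100], [0, 0, 0, 0.0327, -0.0272, 0, 100], [0, 0, 0, 0, 0, 0, 100]],
], newtons=40)

```text
time: 2.33
ee_pos: [0.4444, -0.3469, 0.2306]
eef_rot: [0.999, 0.05, 0.001, -0.001]
ft_force: [-0.6, -0.2, 0.4]
width: 0.0873
```

```bash
cat >> h.py <<'E'
def plan(tgt,yaw):
    s=read_state();r=Ro.from_quat(s["eef_rot"]);M=r.as_matrix();x=M[:,0]
    print("t",s["time"],"pos",s["ee_pos"].round(4),"yaw",np.degrees(np.arctan2(x[1],x[0])).round(2),"zaxis",M[:,2].round(4),"F",s["ft_force"].round(2),"w",s["width"].round(4))
    G=Ro.from_euler("z",np.radians(yaw))*Ro.from_quat([1,0,0,0])
    print("turn",(r.inv()*G).as_rotvec().round(4),"shift now",(M.T@(np.array(tgt)-s["ee_pos"])).round(4),"shift after turn",(G.as_matrix().T@(np.array(tgt)-s["ee_pos"])).round(4))
E
python3 - <<'E'
from h import *
plan((.4418,-.3491,.152),5.45)
c=camera("top");crop(c,300,190,160,130,5,"t_over.png")
E
```

```text
Traceback (most recent call last):
  File "h.py", line 20, in plan
    print("t",s["time"],"pos",s["ee_pos"].round(4),"yaw",np.degrees(np.arctan2(x[1],x[0])).round(2),"zaxis",M[:,2].round(4),"F",s["ft_force"].round(2),"w",s["width"].round(4))
                                                                                                                                                           ^^^^^^^^^^^^^^^^
AttributeError: 'float' object has no attribute 'round'
```

```bash
sed -i 's/s\["width"\].round(4)/round(float(s["width"]),4)/' h.py
python3 - <<'E'
from h import *
plan((.4418,-.3491,.152),5.45)
E
```

```text
t 2.325 pos [ 0.4444 -0.3469  0.2306] yaw 5.73 zaxis [ 0.001   0.0011 -1.    ] F [-0.64 -0.24  0.38] w 0.0873
turn [-0.001  -0.0011  0.005 ] shift now [-0.0029  0.002   0.0786] shift after turn [-0.0028  0.0019  0.0786]
```

Call:
arm_command([
  [[0, 0, 0.005, -0.0028, 0.002, 0, 100], [0, 0, 0, 0, 0, 0.02, 100], [0, 0, 0, 0, 0, 0.02, 100], [0, 0, 0, 0, 0, 0.02, 100], [0, 0, 0, 0, 0, 0.0105, 100], [0, 0, 0, 0, 0, 0.007, 100], [0, 0, 0, 0, 0, 0, 100], [0, 0, 0, 0, 0, 0, 0], [0, 0, 0, 0, 0, 0, 0], [0, 0, 0, 0, 0, 0, 0], [0, 0, 0, 0, 0, 0, 0], [0, 0, 0, 0, 0, 0, 0], [0, 0, 0, 0, 0, 0, 0]],
], newtons=40)

```text
time: 3.95
ee_pos: [0.4393, -0.3526, 0.1531]
eef_rot: [0.999, 0.044, 0.0, 0.0]
ft_force: [0.1, 0.1, 0.5]
width: 0.0348
```

```bash
python3 - <<'E'
from h import *
plan((.4418,-.3491,.152),5.45)
E
```

```text
t 3.95 pos [ 0.4393 -0.3526  0.1531] yaw 5.1 zaxis [ 1.e-04 -1.e-04 -1.e+00] F [0.11 0.06 0.52] w 0.0348
turn [ 0.0001 -0.0001 -0.0061] shift now [ 0.0028 -0.0033  0.0011] shift after turn [ 0.0029 -0.0032  0.0011]
```

Call:
arm_command([
  [[0, 0, 0, 0, 0, 0, 0], [0, 0, 0, 0, 0, 0, 0], [0, 0, 0, 0, 0, 0, 0], [0, 0, 0, 0, 0, 0, 0]],
], newtons=40)

```text
time: 4.45
ee_pos: [0.4393, -0.3526, 0.1531]
eef_rot: [0.999, 0.044, 0.0, 0.0]
ft_force: [0.9, 0.2, -0.5]
width: 0.0239
```

```bash
python3 - <<'E'
from h import *
plan((.4418,-.3491,.152),5.45)
c=camera("scene");crop(c,200,85,150,120,5,"s_grab.png")
plan((.4418,-.3491,.152),5.45)
E
```

```text
t 4.45 pos [ 0.4393 -0.3526  0.1531] yaw 5.1 zaxis [ 2.e-04 -1.e-04 -1.e+00] F [ 0.89  0.24 -0.53] w 0.0239
turn [ 0.0001 -0.0002 -0.0061] shift now [ 0.0028 -0.0033  0.0011] shift after turn [ 0.0028 -0.0032  0.0011]
t 4.5 pos [ 0.4393 -0.3526  0.1531] yaw 5.1 zaxis [ 2.e-04 -1.e-04 -1.e+00] F [ 1.6  -0.58 -0.08] w 0.0237
turn [ 0.0001 -0.0002 -0.006 ] shift now [ 0.0028 -0.0032  0.0011] shift after turn [ 0.0028 -0.0032  0.0011]
```

View pics/s_grab.png

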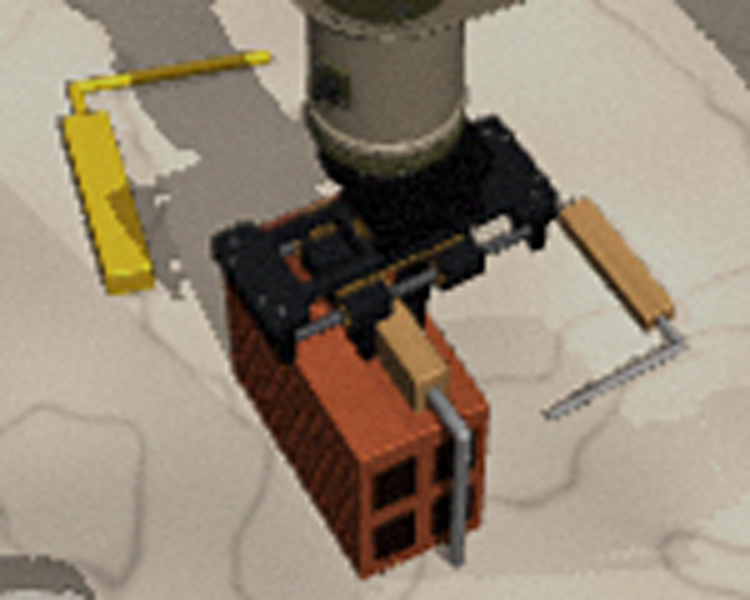

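Call:
arm_command([
  [[0, 0, 0, 0, 0, -0.01, 0], [0, 0, 0, 0, 0, -0.02, 0], [0, 0, 0, 0, 0, -0.035, 0], [0, 0, 0, 0, 0, -0.035, 0], [0, 0, 0, 0, 0, -0.03, 0], [0, 0, 0, 0, 0, -0.015, 0], [0, 0, 0, 0, 0, 0, 0], [0, 0, 0, 0, 0, 0, 0]],
], newtons=40)

```text
time: 5.5
ee_pos: [0.4388, -0.3524, 0.2967]
eef_rot: [0.999, 0.044, -0.001, -0.001]
ft_force: [0.7, 0.4, -1.3]
width: 0.0235
```

```bash
python3 - <<'E'
from h import *
plan((.540,.110,.298),19.2)
c=camera("scene");crop(c,200,85,150,120,5,"s_lift.png")
c=camera("top");crop(c,300,190,160,130,5,"t_lift.png")
E
```

```text
t 5.5 pos [ 0.4388 -0.3524  0.2967] yaw 5.1 zaxis [-0.0015  0.0011 -1.    ] F [ 0.66  0.37 -1.32] w 0.0235
turn [-0.0014  0.0012 -0.2462] shift now [ 0.1419 -0.4516 -0.0009] shift after turn [ 0.2476 -0.4034 -0.0013]
```

View pics/s_lift.png

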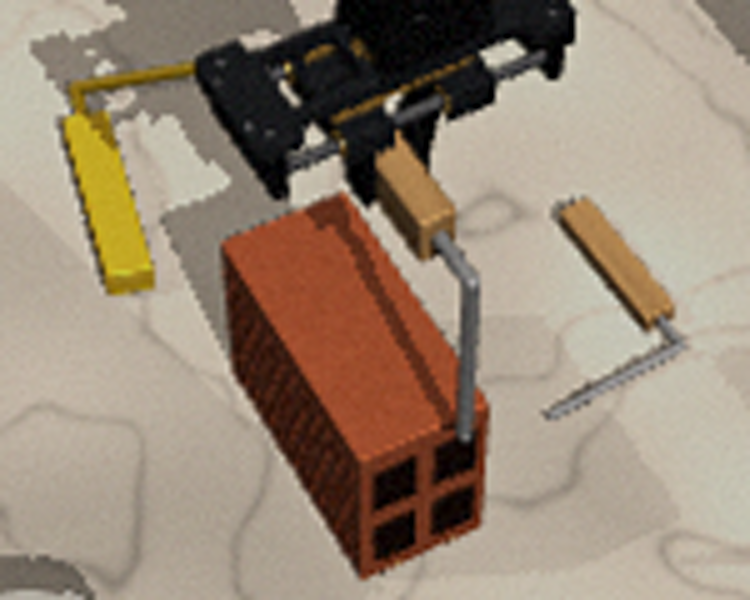

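View pics/t_lift.png

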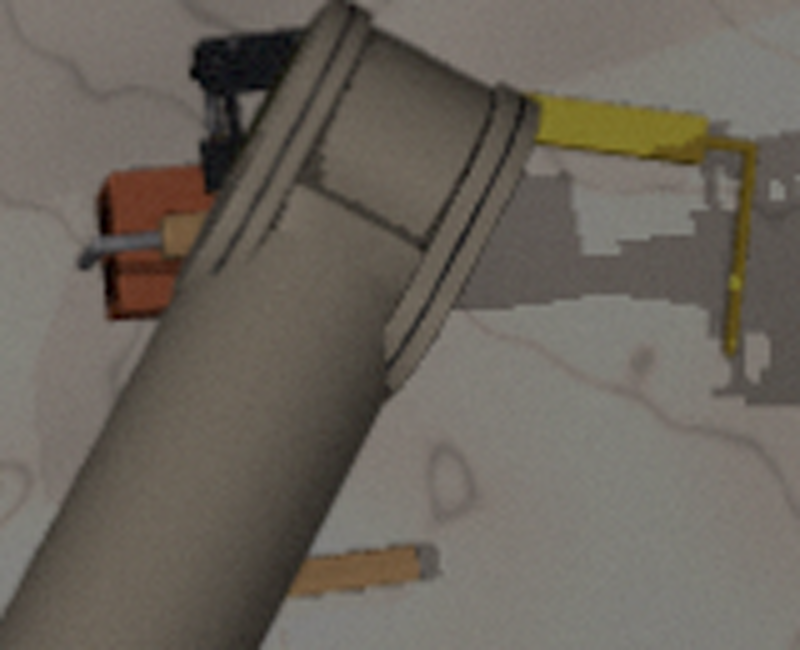

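Call:
arm_command([
  [[0, 0, -0.123, 0, 0, 0, 0], [0, 0, -0.123, 0, 0, 0, 0], [0, 0, 0, 0.0124, -0.0202, 0, 0], [0, 0, 0, 0.0248, -0.0403, 0, 0], [0, 0, 0, 0.0248, -0.0403, 0, 0], [0, 0, 0, 0.0248, -0.0403, 0, 0], [0, 0, 0, 0.0248, -0.0403, 0, 0], [0, 0, 0, 0.0248, -0.0403, 0, 0], [0, 0, 0, 0.0248, -0.0403, 0, 0], [0, 0, 0, 0.0248, -0.0403, 0, 0], [0, 0, 0, 0.0248, -0.0403, 0, 0], [0, 0, 0, 0.0248, -0.0403, 0, 0], [0, 0, 0, 0.0124, -0.0202, 0, 0], [0, 0, 0, 0, 0, 0, 0], [0, 0, 0, 0, 0, 0, 0], [0, 0, 0, 0, 0, 0, 0]],
], newtons=40)

```text
time: 7.6
ee_pos: [0.5409, 0.1086, 0.298]
eef_rot: [0.986, 0.166, -0.0, 0.0]
ft_force: [0.1, -0.3, -1.9]
width: 0.0241
```

```bash
python3 - <<'E'
from h import *
plan((.540,.110,.298),19.2)
c=camera("scene");crop(c,240,220,180,140,4,"s_g1.png")
t=camera("top");crop(t,110,160,180,120,4,"t_g1.png")
import pickle;pickle.dump((c,t),open("c1.pkl","wb"))
E
```

```text
t 7.6 pos [0.5409 0.1086 0.298 ] yaw 19.08 zaxis [-1.e-04 -7.e-04 -1.e+00] F [ 0.1  -0.27 -1.91] w 0.0241
turn [ 0.0006  0.0003 -0.0021] shift now [-0.0003 -0.0016 -0.    ] shift after turn [-0.0003 -0.0016 -0.    ]
```

View pics/s_g1.png

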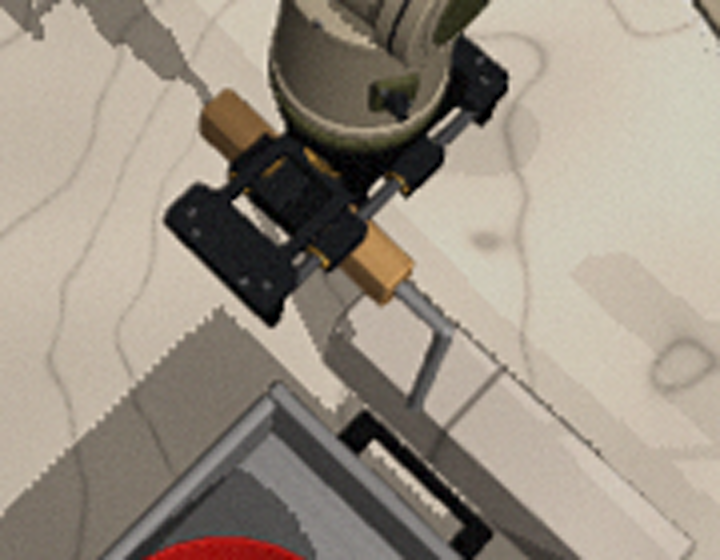

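View pics/t_g1.png

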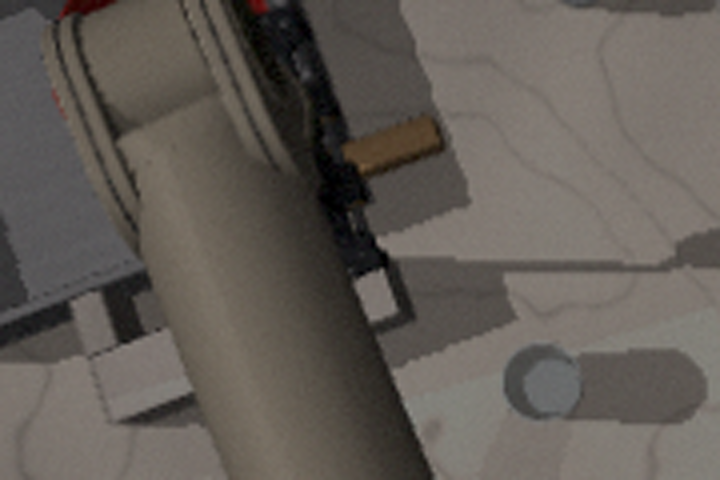

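```bash
python3 - <<'E'
from h import *
import pickle;c,t=pickle.load(open("c1.pkl","rb"))
np.set_printoptions(precision=4,suppress=True)
S=lambda p:np.array(p,float)/4+np.array([240,220])-0.375
print("tip",onz(c,S([(412,405)]),.158),"bend",onz(c,S([(446,330)]),.158+.142),"grip end top",onz(c,S([(403,268)]),.32))
g=np.array([-.331,.943,0])
for z in(.158,.3):print(z,proj(c,[[.5093,.1975,z]])*1.0, S([(412,405),(446,330)]))
print("tail s",onz(c,S([(220,90)]),.32))
E
```

```text
tip [[0.511  0.1956 0.158 ]] bend [[0.5097 0.1964 0.3   ]] grip end top [[0.5197 0.1602 0.32  ]]
0.158 [[343.5848 321.2797]] [[342.625 320.875]
 [351.125 302.125]]
0.3 [[351.5426 302.5049]] [[342.625 320.875]
 [351.125 302.125]]
tail s [[0.5639 0.0201 0.32  ]]
```

Call:
arm_command([
  [[0, 0, 0, 0, 0, 0.015, 0], [0, 0, 0, 0, 0, 0.03, 0], [0, 0, 0, 0, 0, 0.03, 0], [0, 0, 0, 0, 0, 0.03, 0], [0, 0, 0, 0, 0, 0.015, 0], [0, 0, 0, 0, 0, 0, 0], [0, 0, 0, 0, 0, 0, 0]],
])

```text
time: 8.57
ee_pos: [0.5415, 0.1099, 0.179]
eef_rot: [0.986, 0.167, 0.001, -0.0]
ft_force: [0.2, 0.5, -1.0]
width: 0.0238
```

```bash
python3 - <<'E'
from h import *
plan((.5409,.1086,.149),19.1)
c=camera("scene");crop(c,310,280,100,80,8,"s_g2.png")
E
```

```text
t 8.575 pos [0.5415 0.1099 0.179 ] yaw 19.19 zaxis [ 1.4e-03  3.0e-04 -1.0e+00] F [ 0.2   0.49 -0.98] w 0.0238
turn [ 0.0002 -0.0014  0.0016] shift now [-0.001  0.001  0.03 ] shift after turn [-0.001  0.001  0.03 ]
```

View pics/s_g2.png

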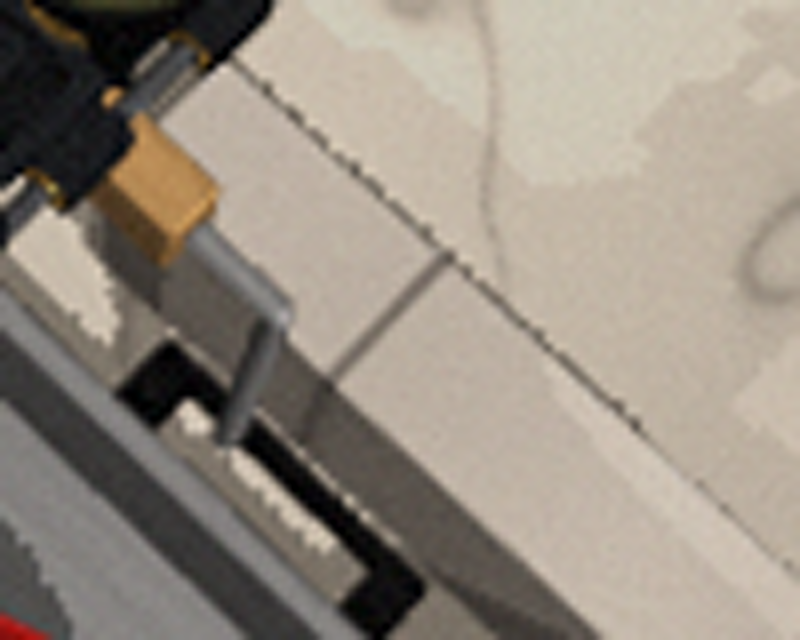

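```bash
python3 - <<'E'
from h import *
np.set_printoptions(precision=4,suppress=True)
c=camera("scene")
S=lambda p:np.array(p,float)/8+np.array([310,280])-0.44
tip=onz(c,S([(228,440)]),.038)[0];print("tip",tip)
g=np.array([-.331,.943]);x=np.array([.943,.331])
L=np.array([.5038,.2131])
o=onz(c,S([(178,342),(423,585)]),.016)[:,:2];print("curb side outer corners",o, [( (p-L)@x,(p-L)@g) for p in o])
i=onz(c,S([(190,400),(240,445),(370,575)]),.016)[:,:2];print("inner edge",[((p-L)@x,(p-L)@g) for p in i])
print("tip rel",(tip[:2]-L)@x,(tip[:2]-L)@g)
E
```

```text
tip [0.5096 0.1981 0.038 ]
curb side outer corners [[0.5041 0.1567]
 [0.4684 0.2644]] [(np.float64(-0.01839974200092134), np.float64(-0.053249574989497915)), (np.float64(-0.01644158712463397), np.float64(0.06012526458164877))]
inner edge [(np.float64(-0.006448776218564059), np.float64(-0.03667006200830113)), (np.float64(-0.007285411493269348), np.float64(-0.014285341964835566)), (np.float64(-0.006164430628553708), np.float64(0.045539846807220875))]
tip rel 0.000553346875344737 -0.01607384369117815
```

Call:
arm_command([
  [[0, 0, 0, 0.0015, 0, 0, 0], [0, 0, 0, 0, 0, 0.01, 0], [0, 0, 0, 0, 0, 0.008, 0], [0, 0, 0, 0, 0, 0.006, 0], [0, 0, 0, 0, 0, 0.004, 0], [0, 0, 0, 0, 0, 0.001, 0], [0, 0, 0, 0, 0, 0, 0]],
])

```text
time: 9.55
ee_pos: [0.5424, 0.1102, 0.1491]
eef_rot: [0.986, 0.167, 0.0, 0.0]
ft_force: [-0.3, -0.8, -0.7]
width: 0.0238
```

```bash
python3 - <<'E'
from h import *
plan((.5409,.1086,.149),19.1)
c=camera("scene");crop(c,310,280,100,80,8,"s_g3.png")
E
```

```text
t 9.55 pos [0.5424 0.1102 0.1491] yaw 19.19 zaxis [ 2.e-04  0.e+00 -1.e+00] F [-0.26 -0.76 -0.73] w 0.0238
turn [ 0.0001 -0.0002  0.0016] shift now [-0.002   0.001   0.0001] shift after turn [-0.002   0.001   0.0001]
```

View pics/s_g3.png

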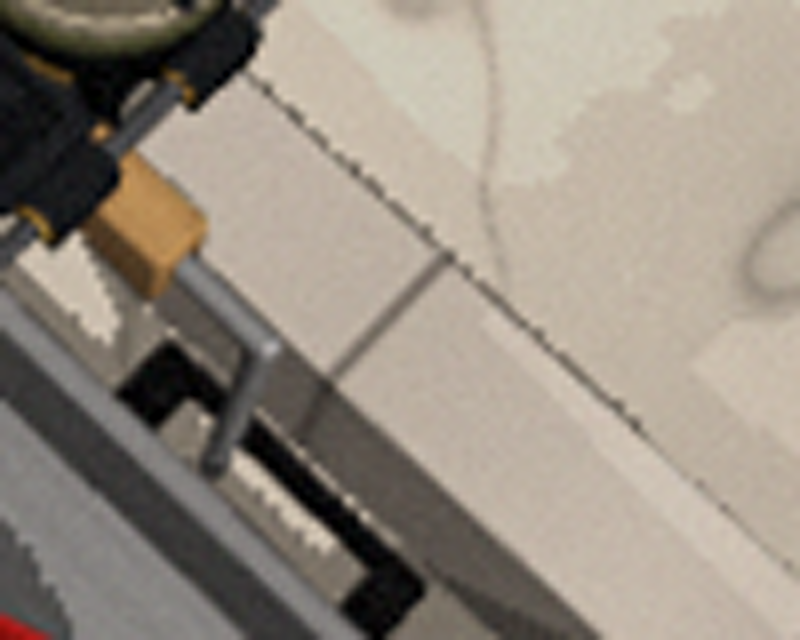

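Call:
arm_command([
  [[0, 0, 0, 0, 0.005, 0, 0], [0, 0, 0, 0, 0.008, 0, 0], [0, 0, 0, 0, 0.008, 0, 0], [0, 0, 0, 0, 0.008, 0, 0], [0, 0, 0, 0, 0.008, 0, 0], [0, 0, 0, 0, 0.008, 0, 0], [0, 0, 0, 0, 0.008, 0, 0], [0, 0, 0, 0, 0.008, 0, 0], [0, 0, 0, 0, 0.005, 0, 0], [0, 0, 0, 0, 0, 0, 0]],
])

```text
time: 10.85
ee_pos: [0.5642, 0.0473, 0.149]
eef_rot: [0.986, 0.166, -0.0, 0.0]
ft_force: [0.2, -0.3, -2.8]
width: 0.0237
```

```bash
python3 - <<'E'
from h import *
plan((.5409,.1086,.149),19.1)
c=camera("scene");crop(c,280,240,130,110,6,"s_g4.png")
E
```

```text
t 10.85 pos [0.5642 0.0473 0.149 ] yaw 19.16 zaxis [ 0.e+00 -3.e-04 -1.e+00] F [ 0.24 -0.29 -2.76] w 0.0237
turn [0.0003 0.0001 0.001 ] shift now [-0.0019 -0.0656 -0.    ] shift after turn [-0.0019 -0.0656 -0.    ]
```

View pics/s_g4.png

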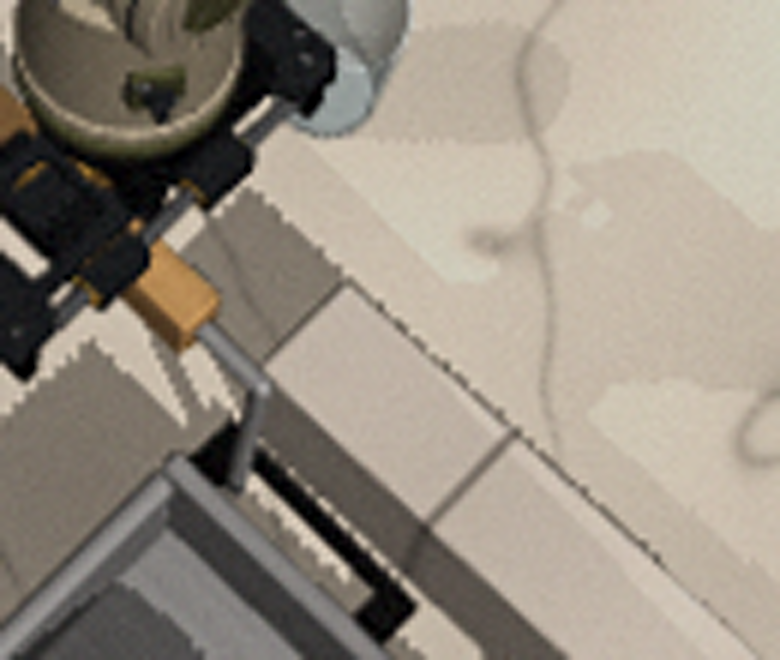

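Call:
arm_command([
  [[0, 0, 0, 0, 0.005, 0, 0], [0, 0, 0, 0, 0.009, 0, 0], [0, 0, 0, 0, 0.009, 0, 0], [0, 0, 0, 0, 0.009, 0, 0], [0, 0, 0, 0, 0.009, 0, 0], [0, 0, 0, 0, 0.009, 0, 0], [0, 0, 0, 0, 0.009, 0, 0], [0, 0, 0, 0, 0.009, 0, 0], [0, 0, 0, 0, 0.009, 0, 0], [0, 0, 0, 0, 0.009, 0, 0], [0, 0, 0, 0, 0.009, 0, 0], [0, 0, 0, 0, 0.009, 0, 0], [0, 0, 0, 0, 0.009, 0, 0], [0, 0, 0, 0, 0.009, 0, 0], [0, 0, 0, 0, 0.009, 0, 0], [0, 0, 0, 0, 0.009, 0, 0], [0, 0, 0, 0, 0.009, 0, 0], [0, 0, 0, 0, 0.005, 0, 0], [0, 0, 0, 0, 0.002, 0, 0], [0, 0, 0, 0, 0, 0, 0]],
])

```text
time: 13.4
ee_pos: [0.6154, -0.0995, 0.149]
eef_rot: [0.986, 0.167, 0.0, 0.0]
ft_force: [0.5, -0.2, -1.4]
width: 0.0238
```

```bash
python3 - <<'E'
from h import *
plan((.5409,.1086,.149),19.1)
c=camera("scene");crop(c,220,200,160,130,5,"s_g5.png")
t=camera("top");crop(t,150,150,160,130,5,"t_g5.png")
import pickle;pickle.dump((c,t),open("c5.pkl","wb"))
E
```

```text
t 13.4 pos [ 0.6154 -0.0995  0.149 ] yaw 19.2 zaxis [ 1.e-04 -1.e-04 -1.e+00] F [ 0.52 -0.19 -1.4 ] w 0.0238
turn [ 0.0001 -0.      0.0018] shift now [-0.0019 -0.221   0.    ] shift after turn [-0.0023 -0.221   0.    ]
```

View pics/s_g5.png

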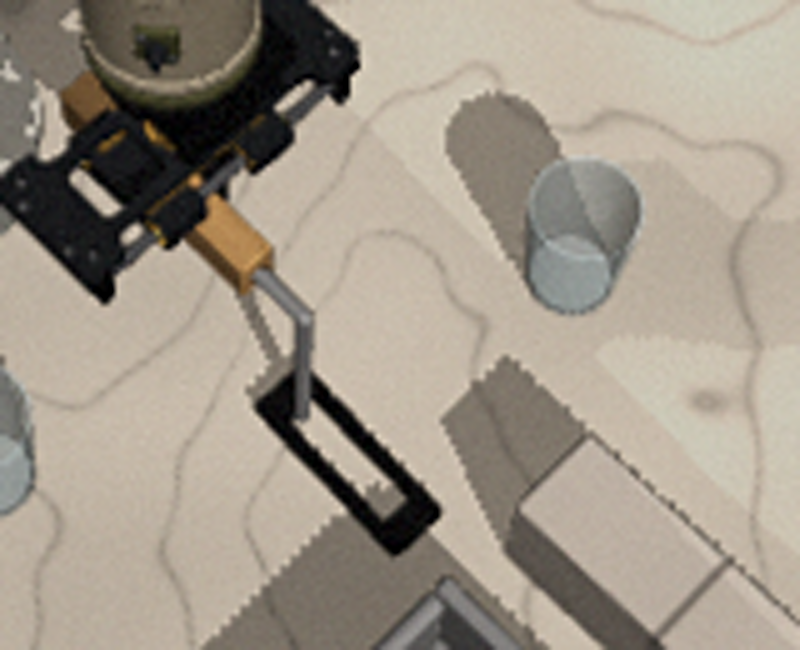

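View pics/t_g5.png

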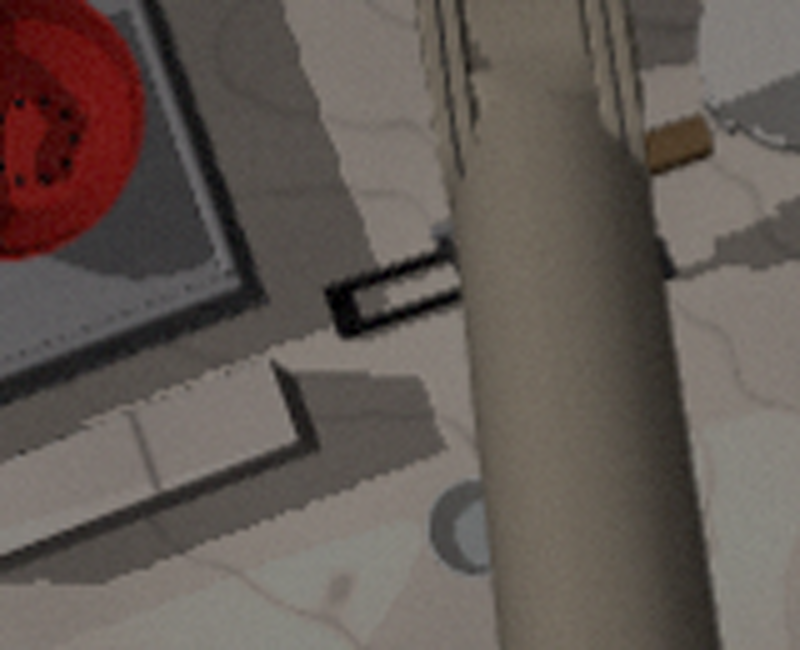

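```bash
python3 - <<'E'
from h import *
import pickle;c,t=pickle.load(open("c5.pkl","rb"))
g=np.array([-.331,.943]);m=np.array([.5385,.1177])
x=np.array([.943,.331])
for p in onz(c,np.array([(440,512),(397,553),(255,403),(325,372)])/5+np.array([220,200])-.4,.016)[:,:2]: print(p.round(4),((p-m)@x).round(4),((p-m)@g).round(4))
for p in onz(t,np.array([(327,288),(345,337)])/5+np.array([150,150])-.4,.016)[:,:2]: print(p.round(4),((p-m)@x).round(4),((p-m)@g).round(4))
# return pose: turn to yaw 5.1, above (.4393,-.3526)
plan((.4393,-.3526,.297),5.1)
E
```

```text
[0.5389 0.0763] -0.0133 -0.0391
[0.5715 0.0875] 0.0211 -0.0394
[ 0.607  -0.0274] 0.0166 -0.1595
[ 0.5619 -0.0278] -0.0261 -0.1449
[0.5731 0.0807] 0.0204 -0.0463
[0.5381 0.0682] -0.0168 -0.0466
t 13.5 pos [ 0.6153 -0.0994  0.1491] yaw 19.22 zaxis [ 1.e-04 -3.e-04 -1.e+00] F [ 0.41 -0.23 -0.81] w 0.0239
turn [ 3.000e-04 -1.000e-04  2.464e-01] shift now [-0.2496  0.1812 -0.1479] shift after turn [-0.1978  0.2366 -0.1479]
```

Call:
arm_command([
  [[0, 0, 0, 0, -0.004, 0, 0], [0, 0, 0, 0, 0, 0, 0], [0, 0, 0, 0, 0, -0.01, 0], [0, 0, 0, 0, 0, -0.02, 0], [0, 0, 0, 0, 0, -0.035, 0], [0, 0, 0, 0, 0, -0.035, 0], [0, 0, 0, 0, 0, -0.035, 0], [0, 0, 0, 0, 0, -0.015, 0], [0, 0, 0.123, 0, 0, 0, 0], [0, 0, 0.123, 0, 0, 0, 0], [0, 0, 0, 0, 0, 0, 0], [0, 0, 0, 0, 0, 0, 0]],
])

```text
time: 15.0
ee_pos: [0.6139, -0.0957, 0.2989]
eef_rot: [0.999, 0.046, -0.0, 0.0]
ft_force: [-0.4, 0.2, -0.7]
width: 0.0239
```

```bash
python3 - <<'E'
from h import *
plan((.4393,-.3526,.297),5.1)
c=camera("scene");crop(c,200,180,180,150,4,"s_g6.png")
E
```

```text
t 15.0 pos [ 0.6139 -0.0957  0.2989] yaw 5.26 zaxis [-3.e-04 -0.e+00 -1.e+00] F [-0.4   0.22 -0.7 ] w 0.0239
turn [0.     0.0003 0.0027] shift now [-0.1974  0.2398  0.002 ] shift after turn [-0.1968  0.2403  0.0019]
```

View pics/s_g6.png

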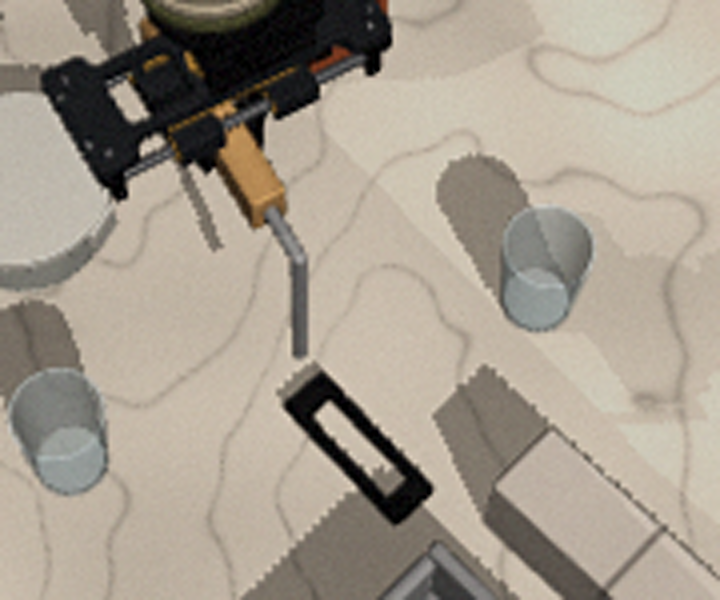

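Call:
arm_command([
  [[0, 0, 0.0027, -0.0123, 0.015, 0, 0], [0, 0, 0, -0.0246, 0.03, 0, 0], [0, 0, 0, -0.0246, 0.03, 0, 0], [0, 0, 0, -0.0246, 0.03, 0, 0], [0, 0, 0, -0.0246, 0.03, 0, 0], [0, 0, 0, -0.0246, 0.03, 0, 0], [0, 0, 0, -0.0246, 0.03, 0, 0], [0, 0, 0, -0.0246, 0.03, 0, 0], [0, 0, 0, -0.0123, 0.015, 0, 0], [0, 0, 0, 0, 0, 0, 0], [0, 0, 0, 0, 0, 0, 0], [0, 0, 0, 0, 0, 0, 0]],
])

```text
time: 16.55
ee_pos: [0.4397, -0.3505, 0.2991]
eef_rot: [0.999, 0.044, 0.0, -0.0]
ft_force: [0.4, 0.4, -1.1]
width: 0.0237
```

```bash
python3 - <<'E'
from h import *
plan((.4393,-.3526,.1531),5.1)
c=camera("scene");crop(c,200,85,150,120,5,"s_g7.png")
E
```

```text
t 16.55 pos [ 0.4397 -0.3505  0.2991] yaw 5.09 zaxis [ 4.e-04  2.e-04 -1.e+00] F [ 0.37  0.37 -1.11] w 0.0237
turn [-0.0002 -0.0004 -0.0002] shift now [-0.0006  0.0021  0.146 ] shift after turn [-0.0006  0.0021  0.146 ]
```

View pics/s_g7.png

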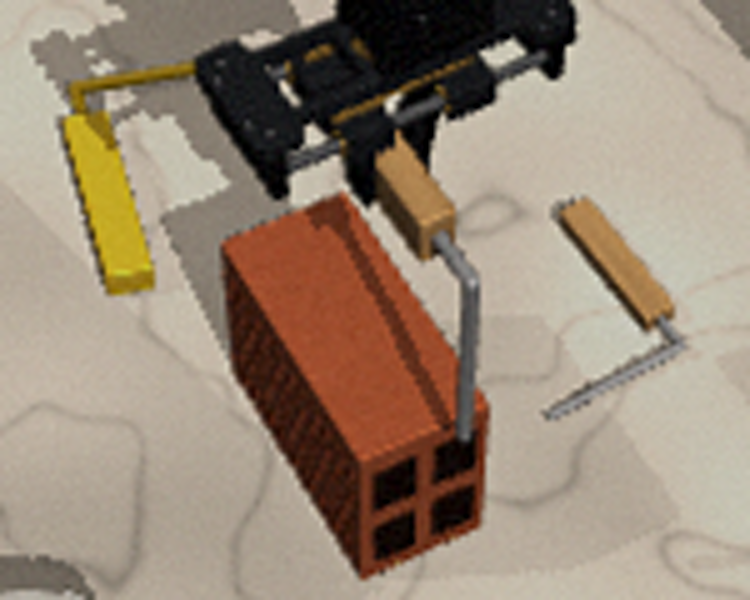

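Call:
arm_command([
  [[0, 0, 0, 0, 0, 0.015, 0], [0, 0, 0, 0, 0, 0.03, 0], [0, 0, 0, 0, 0, 0.03, 0], [0, 0, 0, 0, 0, 0.03, 0], [0, 0, 0, 0, 0, 0.02, 0], [0, 0, 0, 0, 0, 0.01, 0], [0, 0, 0, 0, 0, 0.006, 0], [0, 0, 0, 0, 0, 0.002, 0], [0, 0, 0, 0, 0, 0.001, 0], [0, 0, 0, 0, 0, 0.001, 0], [0, 0, 0, 0, 0, 0, 0], [0, 0, 0, 0, 0, 0, 0]],
])

```text
time: 18.1
ee_pos: [0.4387, -0.3519, 0.1542]
eef_rot: [0.999, 0.043, 0.0, 0.0]
ft_force: [-0.9, -0.9, -1.1]
width: 0.0242
```

```bash
python3 - <<'E'
from h import *
plan((.4393,-.3526,.1531),5.1)
c=camera("scene");crop(c,200,85,150,120,5,"s_g8.png")
E
```

```text
t 18.1 pos [ 0.4387 -0.3519  0.1542] yaw 4.94 zaxis [ 2.e-04 -2.e-04 -1.e+00] F [-0.92 -0.89 -1.12] w 0.0242
turn [ 0.0003 -0.0002 -0.0027] shift now [0.0005 0.0007 0.0011] shift after turn [0.0005 0.0007 0.0011]
```

View pics/s_g8.png

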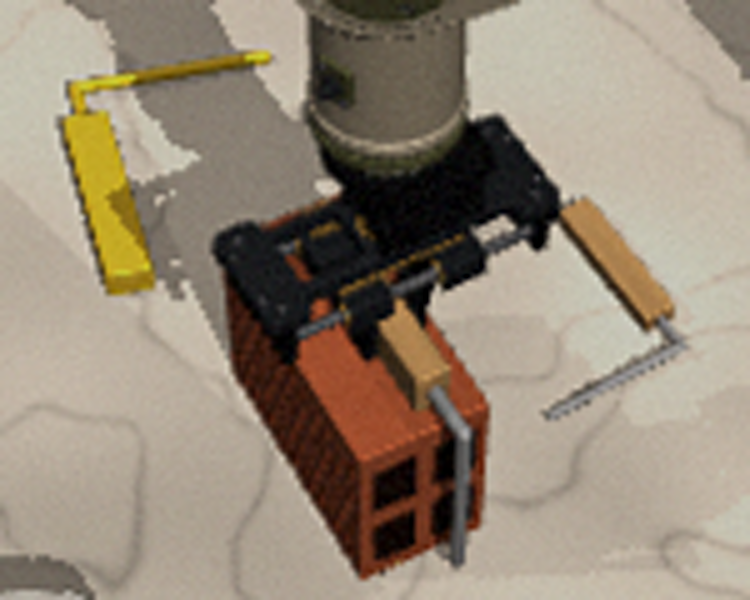

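Call:
arm_command([
  [[0, 0, 0, 0, 0, 0.0005, 0], [0, 0, 0, 0, 0, 0.0005, 0], [0, 0, 0, 0, 0, 0, 0], [0, 0, 0, 0, 0, 0, 0]],
])

```text
time: 18.65
ee_pos: [0.4387, -0.3519, 0.1531]
eef_rot: [0.999, 0.043, 0.0, 0.0]
ft_force: [-0.0, 0.1, -1.3]
width: 0.0237
```

```bash
python3 - <<'E'
from h import *
plan((.4393,-.3526,.1531),5.1)
E
```

```text
t 18.65 pos [ 0.4387 -0.3519  0.1531] yaw 4.94 zaxis [ 0.e+00 -1.e-04 -1.e+00] F [-0.05  0.12 -1.32] w 0.0237
turn [ 0.0001 -0.     -0.0027] shift now [ 0.0005  0.0008 -0.    ] shift after turn [ 0.0005  0.0008 -0.    ]
```

Call:
arm_command([
  [[0, 0, 0, 0, 0, 0.0005, 0], [0, 0, 0, 0, 0, 0.0005, 0], [0, 0, 0, 0, 0, 0, 0], [0, 0, 0, 0, 0, 0, 0], [0, 0, 0, 0, 0, 0, 0]],
])

```text
time: 19.27
ee_pos: [0.4387, -0.3519, 0.1531]
eef_rot: [0.999, 0.043, 0.0, 0.0]
ft_force: [-4.0, 2.7, 8.8]
width: 0.0238
```

Call:
arm_command([
  [[0, 0, 0, 0, 0, -0.0007, 0], [0, 0, 0, 0, 0, 0, 0], [0, 0, 0, 0, 0, 0, 20], [0, 0, 0, 0, 0, 0, 45], [0, 0, 0, 0, 0, 0, 60], [0, 0, 0, 0, 0, 0, 80], [0, 0, 0, 0, 0, 0, 80], [0, 0, 0, 0, 0, 0, 80], [0, 0, 0, 0, 0, 0, 80], [0, 0, 0, 0, 0, 0, 80], [0, 0, 0, 0, 0, 0, 80], [0, 0, 0, 0, 0, 0, 80]],
])

```text
time: 20.78
ee_pos: [0.4387, -0.3519, 0.1528]
eef_rot: [0.999, 0.043, 0.0, 0.0]
ft_force: [-0.8, 0.9, 0.6]
width: 0.0699
```

```bash
python3 - <<'E'
from h import *
plan((.4393,-.3526,.1531),5.1)
E
```

```text
t 20.775 pos [ 0.4387 -0.3519  0.1528] yaw 4.94 zaxis [ 0.e+00 -1.e-04 -1.e+00] F [-0.82  0.92  0.6 ] w 0.0699
turn [ 0.0001 -0.     -0.0027] shift now [ 0.0006  0.0008 -0.0003] shift after turn [ 0.0006  0.0008 -0.0003]
```

Now lift away and move back from the brick (tool +y is world −y).

Call:
arm_command([
  [[0, 0, 0, 0, 0, -0.01, 80], [0, 0, 0, 0, 0, -0.02, 80], [0, 0, 0, 0, 0, -0.03, 80], [0, 0, 0, 0, 0, -0.04, 80], [0, 0, 0, 0, 0, -0.03, 80], [0, 0, 0, -0.02, 0.03, 0, 80], [0, 0, 0, -0.03, 0.04, 0, 80], [0, 0, 0, -0.03, 0.04, 0, 80], [0, 0, 0, -0.03, 0.04, 0, 80], [0, 0, 0, -0.03, 0.04, 0, 80], [0, 0, 0, 0, 0, 0, 80], [0, 0, 0, 0, 0, 0, 80], [0, 0, 0, 0, 0, 0, 80]],
])

```text
time: 22.4
ee_pos: [0.3169, -0.5521, 0.2833]
eef_rot: [0.999, 0.044, 0.0, 0.0]
ft_force: [0.3, 0.3, 0.1]
width: 0.0693
```

```bash
python3 - <<'E'
from h import *
plan((.4393,-.3526,.1531),5.1)
c=camera("scene");crop(c,200,85,150,120,5,"s_end.png");cv2.imwrite("pics/s_full.png",c["frame"][:,:,::-1])
c=camera("top");cv2.imwrite("pics/t_full.png",c["frame"][:,:,::-1])
E
```

```text
t 22.4 pos [ 0.3169 -0.5521  0.2833] yaw 5.07 zaxis [ 7.e-04 -2.e-04 -1.e+00] F [0.35 0.31 0.1 ] w 0.0693
turn [ 0.0003 -0.0007 -0.0005] shift now [ 0.1395 -0.188   0.1303] shift after turn [ 0.1397 -0.1878  0.1302]
```

View pics/s_end.png

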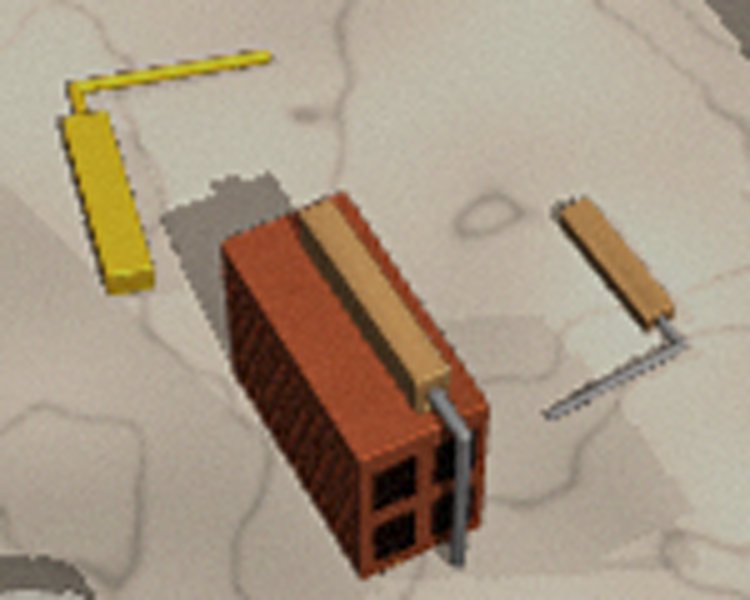

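View pics/s_full.png

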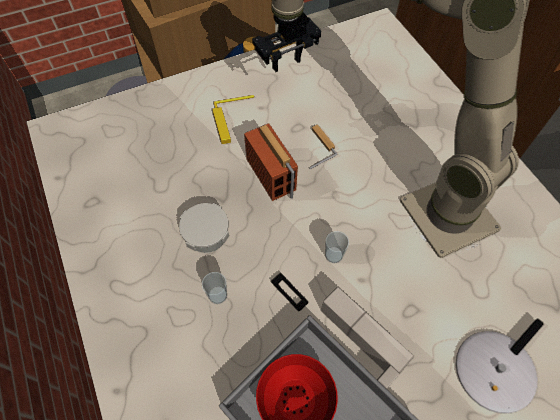

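View pics/t_full.png

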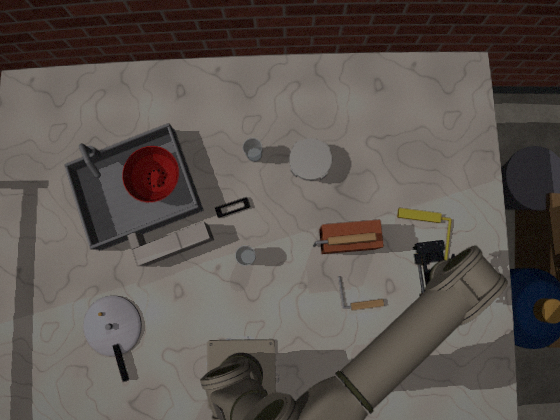

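The loop lies outside the gap (scene px 290,291; top px 232,207). The rod rests on the brick with its grip level and its leg hanging down (scene px 270,145). The tumblers and the food box are at the same pixels as at the start. Handing in now.

```bash
python3 -c "
from bench import *
print(close_job())"
```

```text
the job is handed in; nothing more can be done
None
```

The job is done and handed in at about 22.5 s on the robot's clock (limit 54 s). I took the larger wooden-gripped rod off the brick and lowered its leg into the loop handle's opening. I drew the handle straight out along the gap, then lifted the leg clear and laid the rod back on the brick and let go.

**Last checks:**
- **Loop handle:** it lies flat on the open slab. Its deeper end is about 39 mm outside the mouth by the scene camera and 46 mm by the top camera. That 7 mm disagreement doesn't change the result.
- **Rod:** it rests level on the brick with the leg hanging free past the brick's end, a couple of millimetres from where it started.
- **Other objects:** the tumblers and food box show at the same pixels as at the start. The gripper never came near the loop handle.
- **Forces:** the highest wrist reading I saw was about 10 N, as the rod was set down on the brick. The arm is now clear of everything.

No check failed.

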